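# Nest the enamel cup in its slide-top box and push the dust cover home

### The job

The steel dust cover of the wooden cup box stands half shut over the cups. Push it out of the way, put the loose enamel cup into the top cup of the stack in the box so that it sits straight and all the way down, and then push the cover fully shut over the cups, past its ball catch and up against the rubber buffers. Push the cover by its bar without forcing it, and do not disturb the mug, the salt shaker or the spice jar standing around.

Things in the scene. Friction and masses are not known exactly. Their poses are not given: they have to be found in the camera images.
- cup_box: Dark wooden box, 154 (x) x 338 (y) x 110 mm, fixed. Origin: on its underside, mid-width, 186 mm from its -y end and 152 from its +y end; z up. Two open bays, 136 (x) x 140 mm (y), floor at z = 8: cups from y = -144 to -4, teaspoons from 4 to 144. Side walls 9 mm; rails up to z = 110.5. On the -y end a steel strike with ball catch, up to z = 123. The name includes the cover.
- cup_bay (a point): Centre of the floor of the cups' bay: in the box's frame x = 0, y = -74, z = 8 mm. Axes as the box's.
- cover (a joint): Flat steel cover, 141 (x) x 168 (y) x 4 mm, top face 104.5 mm over the box's underside; slides along the box's y, friction 1.5 N. 0.158 m = open, over the spoons; shut = against the strike's rubber buffers. The strike is screwed into slots, so shut is anywhere from 0.003 to 0.023, not reported. 8 to 3 mm before shut a sprung ball (8 N) must be passed; short of it the cover springs back.
- cover_bar (a point): Centre of the black bar on the middle of the cover: 90 mm long in x, 12 mm thick in y, 20 mm tall, from 104.5 to 124.5 mm over the box's underside. Axes as the box's; in the box's frame it lies at y = joint value - 84 mm.
- cup_stack: Two white enamel cups with blue rims, wedged in one another and moving as one piece, standing on the floor of the cups' bay. Each cup is 50 mm tall, tapered, mouth 64 mm across outside (wall 4 mm), foot 38 mm; the upper one sits 16.5 mm higher, its rim 66.5 mm above the origin. Origin: centre of the underside; z up.
- cup_loose: A third cup of the same size and look, upright on the cart's top, to be nested in the upper cup of cup_stack (its origin then 33 to 37 mm above that of cup_stack, its rim up to 87 mm above the bay's floor, at least 5 mm under the cover). Origin: centre of its underside; z up.
- mug: Green mug, 92 x 128 x 95 mm, bystander. Origin: centre of its underside.
- shaker: Salt shaker, 44 mm across, 90 mm tall, bystander. Origin: centre of its underside.
- spice: Small spice jar with a dark cap, 41 mm across, 105 mm tall, bystander. Origin: centre of its underside.
Things that resemble listed ones, but are neither listed nor needed, are in the scene too. Leave any pink or yellow look-alike of the cup_loose alone.

How it is judged:
By the outcome, as a careful person would: the job done as asked, in the order asked, and still so for the second after the job is handed in, with the robot touching nothing.
It also fails if it takes over 61 s, if anything falls off the work surface, if the arm or the gripper's body presses on something with over 40 N, if the wrist force passes 120 N, or if a joint passes its speed limit or range.

### The arm

A 6-joint arm with a two-finger parallel gripper is mounted at the origin on a cart in front of the work surface, level with it; the furniture and walls round the work are solid. World frame = base frame: x ahead of the robot, y to its left, z up, the work surface at z = 0. Lengths are in m, angles in rad, forces in N, time in s.
With the tool pointing down it reaches from about 0.275 to 0.85 m from the base axis. Payload 19 kg.
Tool frame: the origin (TCP) lies at the very end of the fingers, on their centre line; the grasp point (between the pads) lies 19 mm behind it; z points along the fingers, y is the line along which they close (so a half turn about z gives the same grasp; the last joint's range is limited). The gripper opens to 85 mm and grips with 20 to 120 N. Pads are 22 mm wide; open, the fingers measure 114 mm over their backs; the gripper's body (76 mm by 85 mm) begins 54 mm behind the grasp point. The pads swing forward as they close: fully open they stand 13 mm farther back than shut.
Start: joints at [-1.48, 0.15, 1.437, -0, 1.554, -0.134], TCP at [0.128, -0.561, 0.202] pointing down, gripper open.
Joint ranges: [-2.8, 2.8], [-0.68, 2.1], [0.12, 2.68], [-1.39, 4.53], [0.16, 2.79], [-2.81, 2.81]. Speed limits (rad/s): [1.89, 1.89, 2.22, 3.01, 3.01, 3.01].

### API

Orientations are given as a unit quaternion [x, y, z, w].
In Python, from bench import * gives the robot as it stands.
- The arm moves only by the tool step_arm, never from a script. Its arguments are lists of equal length, an entry for each row: "claw": the opening, from 0 (shut) to 1 (fully open); "slide": the shift along the tool's x, y, z in mm, a list of three; "yaw": the turn about the tool's z in rad. In form: {"claw": [claw, ...], "slide": [[tx, ty, tz], ...], "yaw": [yaw, ...]}. A call has 1 to 20 rows; each row is the pose to reach, as a shift and turn from the pose commanded when the call began, along the tool's axes at that moment; what a row does not reach only later rows make up. A row lasts 1/10 s, in which the tool goes at most 50 mm and 8.59 degrees, less where a joint would pass 70% of its speed; a pose out of reach is approached as far as the arm can. A call with a gripper value outside its range is refused whole. The fingers move at their own pace and stop on an object; the grip force is fixed at half the most. Time passes only in rows, so rows that repeat a pose let the fingers close. It gives the time, the measured TCP pose, the force, the opening and the grip force at its end, in the units of the state.
- get_obs(): the state, without advancing time (a new reading comes with each control period).
- grab_frame(name): name is "scene" or "top" or "wrist"; returns a dict with "pixels" (480x640x3 uint8, red, green, blue), "fov_y" (degrees; the focal length in pixels is half the picture's height over the tangent of half this angle, whatever the lens; pixels are square), "cx", "cy" (the principal point, pixels), "xyz" and "rotation" of the camera in the world. Camera axes: x right, y down, z forward; pixel columns grow to the right and rows downward; lengths in m; the calibration is good to about 2 mm. A picture is of the moment at which its call begins. There is no depth.
- sign_off(): hands the job in; it is judged then, once.
The state is a dict: "time": time; "joints": joint angles; "qvel": joint speeds; "tau": joint torques, N m; "tcp_pos": TCP position; "orientation": TCP orientation; "contact_force": force on the tool from outside, world axes, zero at the start; "torque": the same for the moment, N m; "opening": finger opening in m; "grip_force": force on a finger pad.
Only numpy, scipy, OpenCV 4.12 (cv2) and the standard library are available. Lean on these libraries where they do the work, as an engineer would, in place of code of your own. Each camera call takes 0.05 s, during which the arm holds its last target. There are 200 camera calls.

## Working session

There is one attempt and no reset: what is moved stays moved. The work goes in short steps, Python scripts to look and compute and a tool call to move; the robot and the scene stay as the last step left them, time stands still between calls to the robot, and variables do not carry over. Pictures are saved under pics/ and viewed, at most 10 in all, crops included, and the job is handed in when it is done.

Besides the shell and the picture viewer there is one more tool, called by a JSON object that holds its "api" and its "payload", one argument or row to a line. step_arm: Moves the arm, as the interface text tells. Its arguments: {"type":"object","properties":{"claw":{"type":"array","items":{"type":"number"}},"slide":{"type":"array","items":{"type":"array","items":{"type":"number"}}},"yaw":{"type":"array","items":{"type":"number"}}},"required":["claw","slide","yaw"]}

```bash
mkdir -p pics; ls; python3 - <<'E'
from bench import *
import cv2,pickle
o=get_obs();print({k:o[k] for k in('time','tcp_pos','orientation','opening','contact_force')})
for n in("scene","top"):
    f=grab_frame(n);pickle.dump(f,open(f'{n}0.pkl','wb'))
    print(n,f['fov_y'],f['cx'],f['cy'],f['xyz'],f['rotation'])
    cv2.imwrite(f'pics/{n}0.png',f['pixels'][:,:,::-1])
E
```

```text
pics
{'time': 0.0, 'tcp_pos': array([ 0.12813703, -0.56026051,  0.20139366]), 'orientation': array([ 9.93687732e-01,  1.12179984e-01,  2.01611702e-05, -5.84096623e-04]), 'opening': 0.08590310101535513, 'contact_force': array([ 0.79040346, -0.06007448,  0.45724867])}
scene 53.45543400512045 323.53226999304644 241.95814951546612 [-0.41608932 -0.62260459  0.63824745] [ 0.74231197 -0.4123394   0.25805306 -0.46082292]
top 53.438036164796664 324.7502361155275 239.32729278847157 [ 0.38031549 -0.01559246  1.1718331 ] [ 0.70656896 -0.7021769   0.06455629 -0.05950109]
```

View pics/scene0.png

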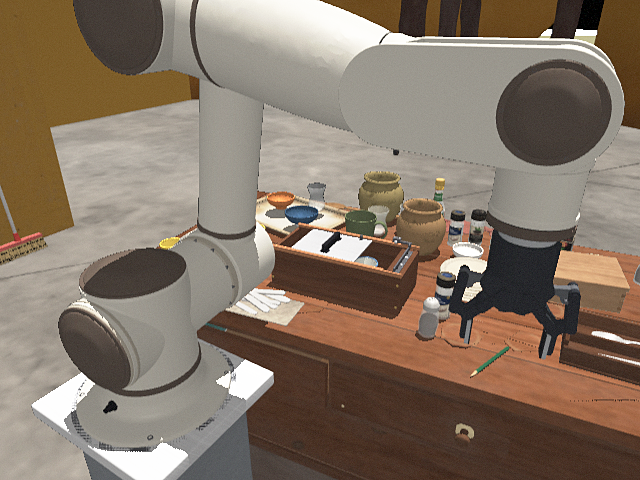

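View pics/top0.png

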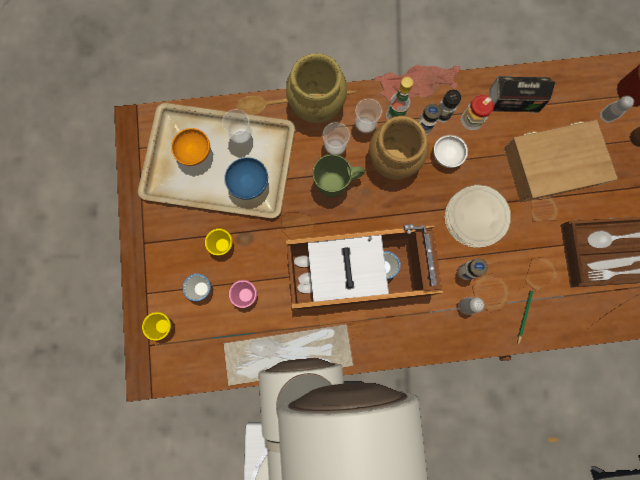

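The scene view shows the box at about (345,265) and the salt shaker at (428,318). The top view shows the box spanning (290–440, 228–308), the bar at (348,267) and the stack showing at (390,265). Cup-like items in the top view are (197,288) white/blue, (218,242) and (157,326) yellow, (243,294) pink, (451,152) a white bowl, and glasses at (238,125), (336,138) and (368,113). Only (197,288) fits a white cup with a blue rim, so I'll confirm it in a crop.

```bash
cat > h.py <<'E'
import numpy as np,cv2,pickle
from scipy.spatial.transform import Rotation as R
def K(f):
    F=240/np.tan(np.radians(f['fov_y'])/2); return F
def rot(f):
    r=np.array(f['rotation']); return r if r.shape==(3,3) else R.from_quat(r).as_matrix()
def back(f,u,v,z):
    d=rot(f)@np.array([(u-f['cx'])/K(f),(v-f['cy'])/K(f),1]); c=np.array(f['xyz'])
    return c+d*(z-c[2])/d[2]
def proj(f,p):
    q=rot(f).T@(np.array(p)-f['xyz']); return np.array([f['cx']+K(f)*q[0]/q[2],f['cy']+K(f)*q[1]/q[2]])
def load(n): return pickle.load(open(n,'rb'))
def crop(f,x0,y0,x1,y1,s,name):
    cv2.imwrite(name,cv2.resize(f['pixels'][y0:y1,x0:x1,::-1],None,fx=s,fy=s,interpolation=cv2.INTER_CUBIC))
E
python3 - <<'E'
from h import *
f=load('top0.pkl')
a=f['pixels']
A=cv2.resize(a[255:320,170:270,::-1],None,fx=8,fy=8,interpolation=cv2.INTER_CUBIC)[:260] if 0 else cv2.resize(a[265:315,170:270,::-1],None,fx=6,fy=6,interpolation=cv2.INTER_CUBIC)
B=cv2.resize(a[220:316,280:445,::-1],(600,349),interpolation=cv2.INTER_CUBIC)
cv2.imwrite('pics/c1.png',np.vstack([B,A])[:600] if 0 else cv2.resize(np.vstack([B,A]),None,fx=.92,fy=.92))
for p in [(197,288),(348,267),(388,265),(471,306),(475,269),(332,175)]: print(p,back(f,*p,0).round(3),back(f,*p,.11).round(3))
E
```

```text
(197, 288) [0.465 0.288 0.   ] [0.457 0.26  0.11 ]
(348, 267) [ 0.519 -0.081  0.   ] [ 0.506 -0.075  0.11 ]
(388, 265) [ 0.525 -0.18   0.   ] [ 0.511 -0.165  0.11 ]
(471, 306) [ 0.425 -0.381  0.   ] [ 0.421 -0.347  0.11 ]
(475, 269) [ 0.516 -0.396  0.   ] [ 0.504 -0.36   0.11 ]
(332, 175) [ 0.756 -0.041  0.   ] [ 0.72  -0.039  0.11 ]
```

View pics/c1.png

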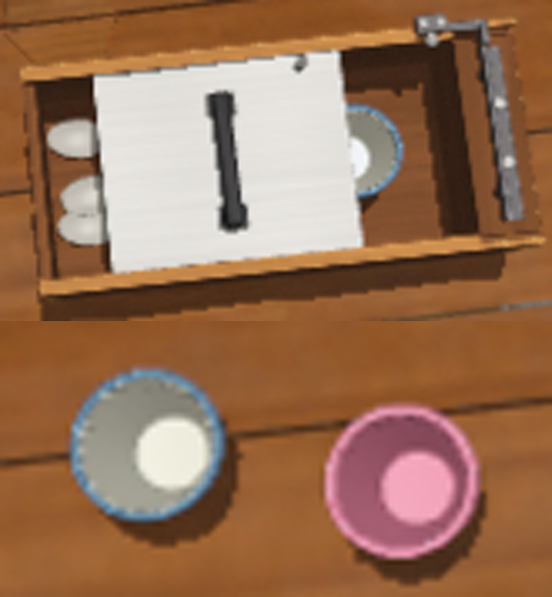

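The crop shows a white cup with a blue rim at (196.6,287.4), next to the pink look-alike, so it is cup_loose. The bar's ends are at (346.1,248.4) and (349.9,287.9).

```bash
python3 - <<'E'
from h import *
f=load('top0.pkl')
cv=lambda x,y:(280+x/.92/3.636,220+y/.92/3.636)
def pr(n,p,z): 
    q=back(f,*p,z);print(n,q.round(4));return q
a=pr('bar+',cv(221,95),.1245);b=pr('bar-',cv(234,227),.1245);print('len',np.linalg.norm(a-b),'mid',(a+b)/2,'dir',np.degrees(np.arctan2(*(a-b)[[1,0]])))
c=[pr(n,cv(*p),.1105) for n,p in(('+x+y',(22,70)),('+x-y',(515,20)),('-x-y',(545,240)),('-x+y',(42,293)))]
for i in range(4):
    d=c[(i+1)%4]-c[i];print(np.linalg.norm(d),np.degrees(np.arctan2(d[1],d[0])))
k=[pr('cov',cv(*p),.1045) for p in((94,76),(340,52),(362,247),(112,272))];print(sum(k)/4)
for i in range(4):
    d=k[(i+1)%4]-k[i];print(np.linalg.norm(d),np.degrees(np.arctan2(d[1],d[0])))
pr('cup',(196.6,287.4),.05)
pr('strike',cv(485,50),.123);pr('strike',cv(515,215),.123)
# stack rim right edge & circle fit pts, z=.0745
for p in((402,152),(385,115),(385,188),(360,106),(362,196)): pr('st',cv(*p),.0745)
pr('shaker top',(476,304),.09);pr('spice top',(480,266),.105)
E
```

```text
bar+ [ 0.5461 -0.0701  0.1245]
bar- [ 0.4586 -0.0784  0.1245]
len 0.08790655471330391 mid [ 0.50232059 -0.07427825  0.1245    ] dir 5.434510254695204
+x+y [0.5645 0.0635 0.1105]
+x-y [ 0.6013 -0.2711  0.1105]
-x-y [ 0.4523 -0.2859  0.1105]
-x+y [0.4155 0.0474 0.1105]
0.33660546490467513 -83.71637704849056
0.14977678581200787 -174.32511641265194
0.33533814453217126 96.3012437094383
0.14987181253869952 6.159781737136904
cov [0.5617 0.015  0.1045]
cov [ 0.5794 -0.1523  0.1045]
cov [ 0.4473 -0.165   0.1045]
cov [0.4297 0.0015 0.1045]
[ 0.50454338 -0.0751842   0.1045    ]
0.16829273914170476 -83.95103422007637
0.13277213951527947 -174.52867610666897
0.1674429598140525 96.01123000078694
0.1326560120937244 5.837873473639757
cup [0.463  0.2765 0.05  ]
strike [ 0.578  -0.2472  0.123 ]
strike [ 0.4677 -0.2636  0.123 ]
st [ 0.5149 -0.1981  0.0745]
st [ 0.5407 -0.1868  0.0745]
st [ 0.4898 -0.1858  0.0745]
st [ 0.5469 -0.1695  0.0745]
st [ 0.4842 -0.1698  0.0745]
shaker top [ 0.4266 -0.3648  0.09  ]
spice top [ 0.511  -0.3733  0.105 ]
```

{"api": "step_arm", "payload": {
  "claw": [0,0,0,0,0,0,0,0,0,0,0,0,0,0,0,0],
  "slide": [
    [469,-360,0],
    [469,-360,0],
    [469,-360,0],
    [469,-360,0],
    [469,-360,0],
    [469,-360,0],
    [469,-360,0],
    [469,-360,0],
    [469,-360,0],
    [469,-360,0],
    [469,-360,0],
    [469,-360,0],
    [469,-360,20],
    [469,-360,60],
    [469,-360,60],
    [469,-360,60]
  ],
  "yaw": [-1.45,-1.45,-1.45,-1.45,-1.45,-1.45,-1.45,-1.45,-1.45,-1.45,-1.45,-1.45,-1.45,-1.45,-1.45,-1.45]
}}

```text
time: 1.7
tcp_pos: [0.5049, -0.105, 0.1425]
orientation: [0.669, 0.743, -0.0, -0.001]
contact_force: [0.0, -1.1, 1.4]
opening: -0.0
grip_force: 0.0
```

{"api": "step_arm", "payload": {
  "claw": [0,0,0,0,0],
  "slide": [
    [0,0,12],
    [0,0,22],
    [0,0,28],
    [0,0,32],
    [0,0,32]
  ],
  "yaw": [0,0,0,0,0]
}}

```text
time: 2.2
tcp_pos: [0.5049, -0.105, 0.1096]
orientation: [0.669, 0.743, -0.0, -0.0]
contact_force: [-0.2, 0.6, -0.0]
opening: -0.0002
grip_force: 0.0
```

```bash
python3 - <<'E'
from bench import *
from h import *
for n in("wrist","scene"):
    f=grab_frame(n);pickle.dump(f,open(f'{n}1.pkl','wb'))
a=load('wrist1.pkl')['pixels'];b=load('scene1.pkl')['pixels']
cv2.imwrite('pics/p1.png',np.hstack([cv2.resize(a,(400,300)),cv2.resize(b[180:330,250:450],(400,300))])[:,:,::-1])
E
```

```text
(no output)
```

View pics/p1.png

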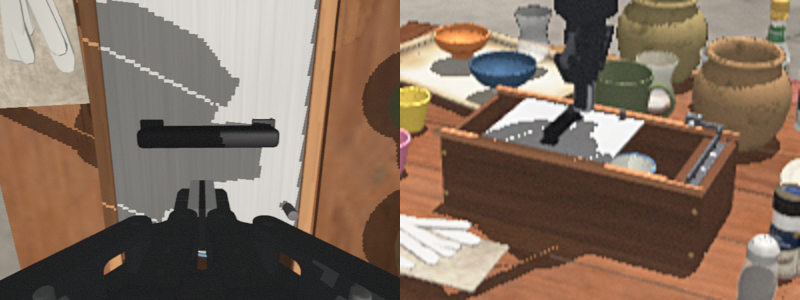

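The wrist view (left) shows the bar at (207,136) with the shut fingers at (202,185), just on its cup side and centred. No contact yet.

{"api": "step_arm", "payload": {
  "claw": [0,0,0,0,0,0,0,0,0,0,0,0,0],
  "slide": [
    [4,0,0],
    [8,0,0],
    [12,0,0],
    [16,0,0],
    [22,0,0],
    [28,0,0],
    [34,0,0],
    [40,0,0],
    [46,0,0],
    [51,0,0],
    [55,0,0],
    [58,0,0],
    [60,0,0]
  ],
  "yaw": [0,0,0,0,0,0,0,0,0,0,0,0,0]
}}

```text
time: 3.6
tcp_pos: [0.4988, -0.0451, 0.11]
orientation: [0.669, 0.743, -0.0, -0.0]
contact_force: [-0.3, -0.5, -0.1]
opening: -0.0001
grip_force: 0.0
```

{"api": "step_arm", "payload": {
  "claw": [0,0,0,0],
  "slide": [
    [1,0,0],
    [2,0,0],
    [3,0,0],
    [4,0,0]
  ],
  "yaw": [0,0,0,0]
}}

```text
time: 4.0
tcp_pos: [0.4984, -0.0414, 0.11]
orientation: [0.669, 0.743, 0.0, -0.0]
contact_force: [0.3, 0.4, -0.2]
opening: 0.0002
grip_force: 0.0
```

{"api": "step_arm", "payload": {
  "claw": [0,0,0,1,1,1,1,1,1,1,1,1,1],
  "slide": [
    [-10,0,0],
    [-10,0,-30],
    [-10,0,-60],
    [30,-2,-60],
    [80,-2,-60],
    [130,-2,-60],
    [180,-2,-60],
    [230,-2,-60],
    [280,-2,-60],
    [310,-2,-60],
    [320,-2,-60],
    [320,-2,-60],
    [320,-2,-60]
  ],
  "yaw": [0,0,0,0,0,0,0,0,0,0,0,0,0]
}}

```text
time: 5.3
tcp_pos: [0.4636, 0.2756, 0.1699]
orientation: [0.67, 0.743, -0.0, 0.0]
contact_force: [-0.1, -0.2, -0.2]
opening: 0.0858
grip_force: 0.0
```

```bash
python3 - <<'E'
from bench import *
from h import *
for n in("wrist","top"):
    f=grab_frame(n);pickle.dump(f,open(f'{n}2.pkl','wb'))
w=load('wrist2.pkl');print(w['xyz'],rot(w).round(3),w['cx'],w['cy'],w['fov_y']);print(get_obs()['tcp_pos'],proj(w,[.463,.2765,.05]))
a=w['pixels'];b=load('top2.pkl')['pixels']
cv2.imwrite('pics/p2.png',np.vstack([cv2.resize(a,(400,300)),cv2.resize(b[225:315,325:445],(400,300),interpolation=cv2.INTER_CUBIC)])[:,:,::-1])
E
```

```text
[0.45651791 0.34196487 0.34177181] [[ 0.995  0.101  0.027]
 [ 0.104 -0.958 -0.268]
 [-0.001  0.269 -0.963]] 323.0404783539973 238.49541469365747 59.95132048532846
[0.46371148 0.27537484 0.17010933] [323.11229647 217.28596616]
```

View pics/p2.png

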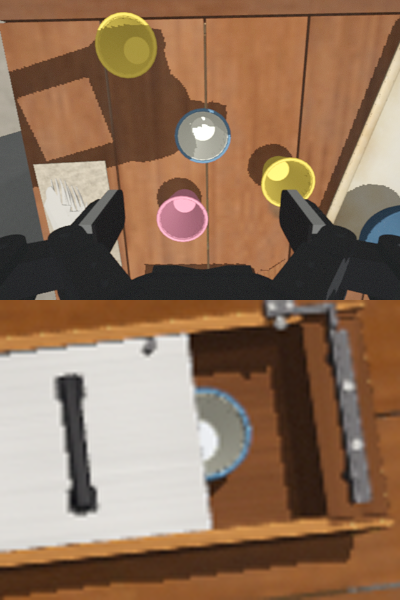

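The cup is at (204,135) in the wrist half, as predicted. But the top crop shows the cover edge and bar unmoved, at about (348,267), so the push missed. I'll check the geometry.

```bash
python3 - <<'E'
from h import *
w=load('wrist1.pkl');s=load('scene1.pkl');t=load('top2.pkl');w2=load('wrist2.pkl')
print('bar wrist1 ctr @.1245',back(w,331,215,.1245).round(4), 'ends',back(w,222,213,.1245).round(4),back(w,445,213,.1245).round(4))
for n,f in(('w',w),('s',s)):
    print(n,'tcp',proj(f,[.505,-.105,.11]).round(0),'bar+-',proj(f,[.5461,-.0701,.1245]).round(0),proj(f,[.4586,-.0784,.1245]).round(0))
t0=load('top0.pkl')
d=np.abs(t0['pixels'].astype(int)-t['pixels']).sum(2)[225:315,285:445];print('changed px in box',(d>60).sum())
cv2.imwrite('pics/p3.png',np.hstack([cv2.resize(s['pixels'][195:295,290:390],(400,400)),w['pixels'][130:330,220:420][:, :].repeat(2,0).repeat(2,1)])[:,:,::-1])
E
```

```text
bar wrist1 ctr @.1245 [ 0.5042 -0.0727  0.1245] ends [ 0.4624 -0.0763  0.1245] [ 0.5478 -0.0673  0.1245]
w tcp [324. 280.] bar+- [439. 220.] [212. 217.]
s tcp [341. 245.] bar+- [337. 231.] [322. 244.]
changed px in box 0
```

View pics/p3.png

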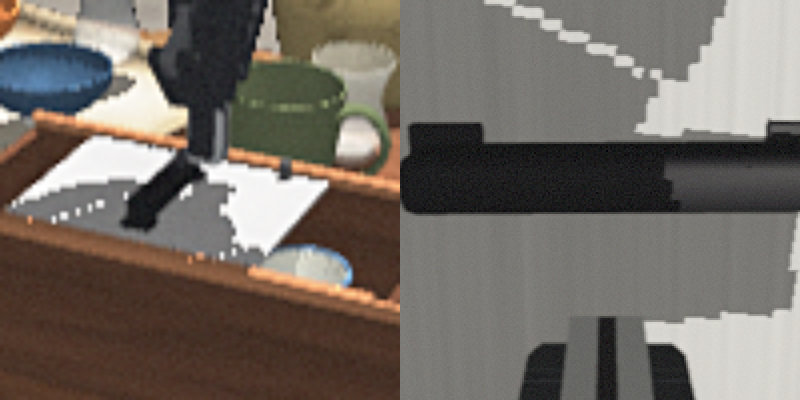

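Zero pixels changed in the box. In the scene crop the fingertips end at about (341,235), while the TCP should project to (341,245). The tips therefore sit well above the stated TCP and passed over the bar. I'll probe the cart's top with shut fingers at a free spot to measure the offset.

{"api": "step_arm", "payload": {
  "claw": [0,0,0,0,0,0,0,0,0,0],
  "slide": [
    [25,40,0],
    [47,82,0],
    [47,82,40],
    [47,82,80],
    [47,82,120],
    [47,82,145],
    [47,82,155],
    [47,82,160],
    [47,82,162],
    [47,82,162]
  ],
  "yaw": [0,0,0,0,0,0,0,0,0,0]
}}

```text
time: 6.4
tcp_pos: [0.5406, 0.332, 0.0093]
orientation: [0.669, 0.743, 0.001, 0.0]
contact_force: [-0.8, 0.0, -1.0]
opening: -0.0003
grip_force: 0.0
```

```bash
python3 - <<'E'
from bench import *
from h import *
o=get_obs();print(o['tcp_pos'],o['contact_force'],o['opening'],o['orientation'])
w=grab_frame("wrist");s=grab_frame("scene");pickle.dump(w,open('wrist3.pkl','wb'));p=o['tcp_pos']
print(proj(w,p),proj(s,p),proj(w,[p[0],p[1],0]),proj(s,[p[0],p[1],0]))
u,v=proj(s,p).astype(int)
cv2.imwrite('pics/p4.png',np.hstack([cv2.resize(w['pixels'][180:380,220:420],(400,400)),cv2.resize(s['pixels'][v-50:v+50,u-50:u+50],(400,400))])[:,:,::-1])
E
```

```text
[0.54063692 0.3320448  0.00931717] [-0.77692082  0.02754726 -0.95761416] -0.0003194942166149667 [6.69490102e-01 7.42820443e-01 8.36563214e-04 3.05190322e-04]
[323.95395017 279.26826797] [222.39447492 235.88493086] [323.90495697 271.95964768] [222.67002216 238.62599589]
```

View pics/p4.png

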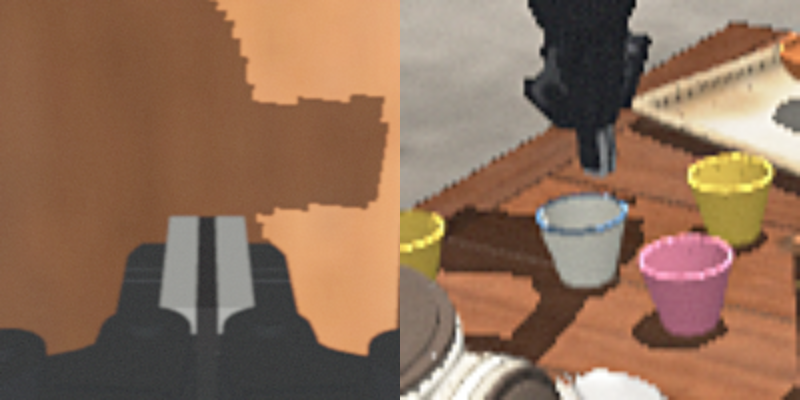

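The tips appear at (596,172) in the scene crop, about 7 px above the TCP's projection, which is about 24 mm. I'll continue the probe downward gently.

{"api": "step_arm", "payload": {
  "claw": [0,0,0,0,0],
  "slide": [
    [0,0,3],
    [0,0,6],
    [0,0,8],
    [0,0,10],
    [0,0,10]
  ],
  "yaw": [0,0,0,0,0]
}}

```text
time: 7.0
tcp_pos: [0.5397, 0.3319, -0.0023]
orientation: [0.669, 0.743, -0.0, -0.0]
contact_force: [-1.2, -0.9, 0.3]
opening: 0.0003
grip_force: 0.0
```

{"api": "step_arm", "payload": {
  "claw": [0,0,0,0,0],
  "slide": [
    [0,0,2],
    [0,0,4],
    [0,0,6],
    [0,0,8],
    [0,0,8]
  ],
  "yaw": [0,0,0,0,0]
}}

```text
time: 7.5
tcp_pos: [0.5398, 0.3319, -0.0103]
orientation: [0.669, 0.743, -0.0, -0.0]
contact_force: [0.3, -0.2, -0.1]
opening: 0.0004
grip_force: 0.0
```

{"api": "step_arm", "payload": {
  "claw": [0,0,0,0],
  "slide": [
    [0,0,2],
    [0,0,3],
    [0,0,4],
    [0,0,4]
  ],
  "yaw": [0,0,0,0]
}}

```text
time: 7.9
tcp_pos: [0.5399, 0.3319, -0.0141]
orientation: [0.669, 0.743, -0.0, -0.0]
contact_force: [0.2, 0.1, -0.2]
opening: 0.0001
grip_force: 0.0
```

{"api": "step_arm", "payload": {
  "claw": [0,0,0,0],
  "slide": [
    [0,0,1.5],
    [0,0,3],
    [0,0,3],
    [0,0,3]
  ],
  "yaw": [0,0,0,0]
}}

```text
time: 8.3
tcp_pos: [0.5399, 0.332, -0.017]
orientation: [0.669, 0.743, 0.0, -0.0]
contact_force: [-0.0, 0.7, 0.1]
opening: 0.0003
grip_force: 0.0
```

{"api": "step_arm", "payload": {
  "claw": [0,0,0,0],
  "slide": [
    [0,0,1.5],
    [0,0,3],
    [0,0,3],
    [0,0,3]
  ],
  "yaw": [0,0,0,0]
}}

```text
time: 8.7
tcp_pos: [0.5399, 0.332, -0.02]
orientation: [0.669, 0.743, 0.0, -0.0]
contact_force: [0.4, 0.3, -0.2]
opening: -0.0001
grip_force: 0.0
```

{"api": "step_arm", "payload": {
  "claw": [0,0,0,0],
  "slide": [
    [0,0,1],
    [0,0,2],
    [0,0,2],
    [0,0,2]
  ],
  "yaw": [0,0,0,0]
}}

```text
time: 9.1
tcp_pos: [0.5399, 0.332, -0.022]
orientation: [0.669, 0.743, -0.0, -0.0]
contact_force: [-0.0, -0.1, -0.2]
opening: -0.0
grip_force: 0.0
```

{"api": "step_arm", "payload": {
  "claw": [0,0,0,0],
  "slide": [
    [0,0,1],
    [0,0,2],
    [0,0,2],
    [0,0,2]
  ],
  "yaw": [0,0,0,0]
}}

```text
time: 9.5
tcp_pos: [0.5399, 0.332, -0.024]
orientation: [0.669, 0.743, 0.0, -0.0]
contact_force: [-0.3, 0.8, -0.3]
opening: -0.0006
grip_force: 0.0
```

```bash
python3 - <<'E'
from bench import *
from h import *
o=get_obs();print(o['tcp_pos'],o['contact_force'])
w=grab_frame("wrist");s=grab_frame("scene");p=o['tcp_pos']
u,v=proj(s,[p[0],p[1],0]).astype(int);print(u,v)
cv2.imwrite('pics/p5.png',np.hstack([cv2.resize(w['pixels'][180:380,220:420],(400,400)),cv2.resize(s['pixels'][v-25:v+25,u-25:u+25],(400,400))])[:,:,::-1])
E
```

```text
[ 0.53991793  0.33198131 -0.02395368] [-0.26514114  0.77344204 -0.3118571 ]
222 238
```

View pics/p5.png

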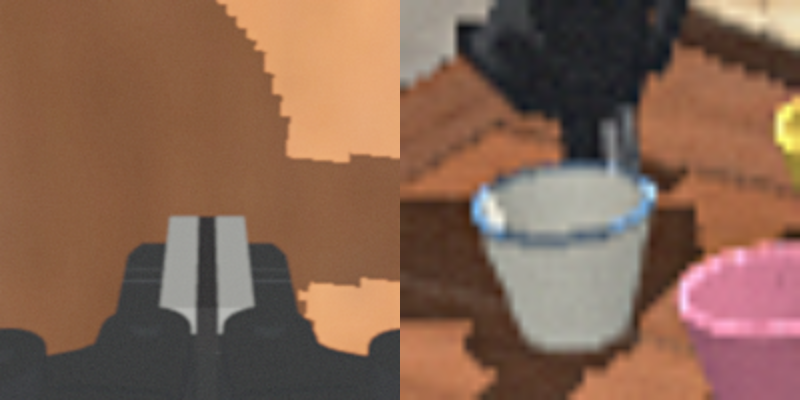

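The wrist half shows the tips at (205,215), unchanged. In the scene half they are hidden behind the cup's rim, and still nothing touches. I'll continue in small steps.

{"api": "step_arm", "payload": {
  "claw": [0,0,0],
  "slide": [
    [0,0,1],
    [0,0,2],
    [0,0,2]
  ],
  "yaw": [0,0,0]
}}

```text
time: 9.9
tcp_pos: [0.5398, 0.3319, -0.0261]
orientation: [0.669, 0.743, -0.0, -0.0]
contact_force: [0.5, 0.7, -0.1]
opening: -0.0002
grip_force: 0.0
```

{"api": "step_arm", "payload": {
  "claw": [0,0,0],
  "slide": [
    [0,0,1],
    [0,0,1],
    [0,0,1]
  ],
  "yaw": [0,0,0]
}}

```text
time: 10.2
tcp_pos: [0.5399, 0.332, -0.027]
orientation: [0.669, 0.743, 0.0, -0.0]
contact_force: [1.2, 0.1, -0.3]
opening: 0.0
grip_force: 0.0
```

{"api": "step_arm", "payload": {
  "claw": [0,0,0],
  "slide": [
    [0,0,1],
    [0,0,1],
    [0,0,1]
  ],
  "yaw": [0,0,0]
}}

```text
time: 10.5
tcp_pos: [0.5399, 0.332, -0.028]
orientation: [0.669, 0.743, -0.0, -0.0]
contact_force: [0.0, 0.9, -0.7]
opening: 0.0001
grip_force: 0.0
```

{"api": "step_arm", "payload": {
  "claw": [0,0,0],
  "slide": [
    [0,0,1],
    [0,0,1],
    [0,0,1]
  ],
  "yaw": [0,0,0]
}}

```text
time: 10.8
tcp_pos: [0.5399, 0.3319, -0.029]
orientation: [0.669, 0.743, -0.0, -0.0]
contact_force: [0.2, -0.1, -0.4]
opening: 0.0001
grip_force: 0.0
```

{"api": "step_arm", "payload": {
  "claw": [0,0,0],
  "slide": [
    [0,0,1],
    [0,0,1],
    [0,0,1]
  ],
  "yaw": [0,0,0]
}}

```text
time: 11.1
tcp_pos: [0.5401, 0.332, -0.0293]
orientation: [0.669, 0.743, 0.0, 0.0]
contact_force: [-2.6, -1.8, 9.1]
opening: 0.0
grip_force: 4.6
```

{"api": "step_arm", "payload": {
  "claw": [0,0,0],
  "slide": [
    [0,0,1],
    [0,0,1],
    [0,0,1]
  ],
  "yaw": [0,0,0]
}}

```text
time: 11.4
tcp_pos: [0.5401, 0.3321, -0.0293]
orientation: [0.669, 0.743, 0.0, 0.0]
contact_force: [-9.2, -4.9, 22.0]
opening: -0.0001
grip_force: 11.0
```

Contact starts at a TCP reading of −0.029, so the real fingertips lie 29 mm behind the reported TCP. I'll go back to the bar with that correction: tips at 0.110 means a TCP reading of 0.081.

{"api": "step_arm", "payload": {
  "claw": [0,0,0,0,0,0,0,0,0,0,0,0,0,0,0,0,0,0],
  "slide": [
    [0,0,-50],
    [0,0,-100],
    [0,0,-145],
    [-40,-6,-170],
    [-90,-15,-170],
    [-140,-25,-170],
    [-190,-35,-170],
    [-240,-45,-170],
    [-290,-54,-170],
    [-340,-63,-170],
    [-390,-72,-170],
    [-420,-78,-170],
    [-430,-80,-170],
    [-430,-80,-170],
    [-430,-80,-145],
    [-430,-80,-120],
    [-430,-80,-112],
    [-430,-80,-112]
  ],
  "yaw": [0,0,0,0,0,0,0,0,0,0,0,0,0,0,0,0,0,0]
}}

```text
time: 13.2
tcp_pos: [0.5047, -0.1028, 0.0804]
orientation: [0.669, 0.743, -0.0, -0.001]
contact_force: [0.6, 0.0, 0.9]
opening: 0.0
grip_force: 0.0
```

{"api": "step_arm", "payload": {
  "claw": [0,0,0,0,0,0,0],
  "slide": [
    [3,0,0],
    [6,0,0],
    [9,0,0],
    [12,0,0],
    [15,0,0],
    [18,0,0],
    [21,0,0]
  ],
  "yaw": [0,0,0,0,0,0,0]
}}

```text
time: 13.9
tcp_pos: [0.5029, -0.083, 0.0811]
orientation: [0.669, 0.743, 0.0, 0.0]
contact_force: [-0.2, -1.9, 0.5]
opening: 0.0003
grip_force: 0.8
```

{"api": "step_arm", "payload": {
  "claw": [0,0,0,0,0,0,0,0],
  "slide": [
    [5,0,0],
    [10,0,0],
    [15,0,0],
    [20,0,0],
    [25,0,0],
    [30,0,0],
    [34,0,0],
    [36,0,0]
  ],
  "yaw": [0,0,0,0,0,0,0,0]
}}

```text
time: 14.7
tcp_pos: [0.4989, -0.0469, 0.0809]
orientation: [0.669, 0.743, -0.0, -0.0]
contact_force: [-0.7, -2.2, 0.7]
opening: -0.0004
grip_force: 0.8
```

{"api": "step_arm", "payload": {
  "claw": [0,0,0,0],
  "slide": [
    [2,0,0],
    [4,0,0],
    [5,0,0],
    [5,0,0]
  ],
  "yaw": [0,0,0,0]
}}

```text
time: 15.1
tcp_pos: [0.4986, -0.0422, 0.081]
orientation: [0.669, 0.743, 0.0, -0.0]
contact_force: [-0.1, -0.2, -0.2]
opening: 0.0
grip_force: 0.0
```

{"api": "step_arm", "payload": {
  "claw": [0,0,0],
  "slide": [
    [1,0,0],
    [2,0,0],
    [2,0,0]
  ],
  "yaw": [0,0,0]
}}

```text
time: 15.4
tcp_pos: [0.4984, -0.0403, 0.081]
orientation: [0.669, 0.743, 0.0, -0.0]
contact_force: [0.8, 0.2, -0.4]
opening: -0.0
grip_force: 0.2
```

{"api": "step_arm", "payload": {
  "claw": [0,0,0,1,1,1,1,1,1,1,1,1,1],
  "slide": [
    [-10,0,0],
    [-10,0,-30],
    [-10,0,-60],
    [30,-2,-60],
    [80,-2,-60],
    [130,-2,-60],
    [180,-2,-60],
    [230,-2,-60],
    [280,-2,-60],
    [310,-2,-60],
    [319,-2,-60],
    [319,-2,-60],
    [319,-2,-60]
  ],
  "yaw": [0,0,0,0,0,0,0,0,0,0,0,0,0]
}}

```text
time: 16.7
tcp_pos: [0.4636, 0.2757, 0.141]
orientation: [0.67, 0.743, -0.0, 0.0]
contact_force: [0.3, -1.6, -0.1]
opening: 0.085
grip_force: 0.0
```

```bash
cat >> h.py <<'E'
def rimfit(f,roi,z):
    "fit circle r=.032 outer through blue rim pixels back-projected to height z"
    x0,y0,x1,y1=roi; hsv=cv2.cvtColor(f['pixels'],cv2.COLOR_RGB2HSV)[y0:y1,x0:x1]
    m=(hsv[...,0]>92)&(hsv[...,0]<125)&(hsv[...,1]>75)
    vv,uu=np.nonzero(m); P=np.array([back(f,u+x0,v+y0,z)[:2] for u,v in zip(uu,vv)])
    from scipy.optimize import least_squares
    r=least_squares(lambda q:np.hypot(*(P-q[:2]).T)-q[2],[*np.median(P,0),.03],loss='soft_l1',f_scale=.002)
    return r.x.round(4),len(P),np.abs(r.fun).mean().round(5)
E
python3 - <<'E'
from bench import *
from h import *
o=get_obs();print(o['tcp_pos'])
w=grab_frame("wrist");t=grab_frame("top");pickle.dump(t,open('top3.pkl','wb'));pickle.dump(w,open('wrist4.pkl','wb'))
print('cup wrist',rimfit(w,(250,140,390,280),.049),'cup top0',rimfit(load('top0.pkl'),(178,270,216,306),.049))
print('cup wrist2',rimfit(load('wrist2.pkl'),(250,140,390,280),.049))
print('stack top',rimfit(t,(345,240,410,290),.0735))
cv2.imwrite('pics/p6.png',np.vstack([cv2.resize(w['pixels'],(400,300)),cv2.resize(t['pixels'][225:315,325:445],(400,300),interpolation=cv2.INTER_CUBIC)])[:,:,::-1])
E
```

```text
[0.46358653 0.27565067 0.1409504 ]
cup wrist (array([0.4638, 0.2759, 0.0306]), 1097, np.float64(0.00064)) cup top0 (array([0.4638, 0.2783, 0.0306]), 74, np.float64(0.0005))
cup wrist2 (array([0.4638, 0.2758, 0.0306]), 866, np.float64(0.00061))
stack top (array([ 0.5162, -0.1643,  0.0308]), 96, np.float64(0.00079))
```

View pics/p6.png

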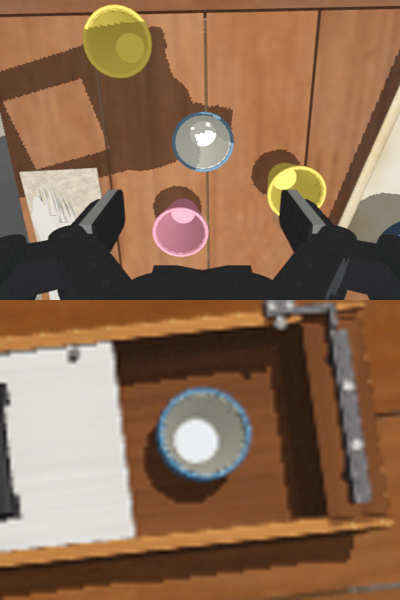

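The lower half shows the cover open (edge at about (125,440)), with the stack clear at (204,433). The upper half shows the cup centred at (204,141). Now I'll descend and grip just under the rim.

{"api": "step_arm", "payload": {
  "claw": [1,1,1,1,1,1,0.5,0.5,0.5,0.5,0.5,0.5],
  "slide": [
    [0,0,40],
    [0,0,80],
    [0,0,115],
    [0,0,135],
    [0,0,140],
    [0,0,140],
    [0,0,140],
    [0,0,140],
    [0,0,140],
    [0,0,140],
    [0,0,140],
    [0,0,140]
  ],
  "yaw": [0,0,0,0,0,0,0,0,0,0,0,0]
}}

```text
time: 18.0
tcp_pos: [0.4645, 0.277, 0.0037]
orientation: [0.669, 0.743, 0.002, 0.001]
contact_force: [-5.0, -5.7, 21.4]
opening: 0.0598
grip_force: 59.5
```

Grip is 59.5 N. The upward force probably comes from the fingers swinging forward against the cup. I'll lift a little and check.

{"api": "step_arm", "payload": {
  "claw": [0.5,0.5,0.5,0.5],
  "slide": [
    [0,0,-4],
    [0,0,-10],
    [0,0,-20],
    [0,0,-20]
  ],
  "yaw": [0,0,0,0]
}}

```text
time: 18.4
tcp_pos: [0.4641, 0.2771, 0.0228]
orientation: [0.669, 0.743, 0.001, 0.0]
contact_force: [-0.1, 0.3, -2.0]
opening: 0.0595
grip_force: 64.7
```

```bash
python3 - <<'E'
from bench import *
from h import *
o=get_obs();print(o['tcp_pos'],o['opening'],o['contact_force'],o['orientation'])
w=grab_frame("wrist");s=grab_frame("scene");pickle.dump(s,open('s5.pkl','wb'));pickle.dump(w,open('w5.pkl','wb'))
for h in(.04,.05,.06,.07,.08): print(h,rimfit(w,(220,180,430,420),h))
u,v=proj(s,[.4645,.277,.03]).astype(int);print(u,v)
cv2.imwrite('pics/p7.png',np.hstack([cv2.resize(w['pixels'][180:380,200:440],(480,400)),cv2.resize(s['pixels'][v-40:v+35,u-30:u+30],(320,400))])[:,:,::-1])
E
```

```text
[0.46406847 0.27709853 0.02283373] 0.05953704288170752 [-0.05483854  0.25233689 -1.97951428] [6.69374616e-01 7.42924031e-01 1.13288466e-03 4.73509683e-04]
0.04 (array([0.4653, 0.2613, 0.0374]), 4552, np.float64(0.00099))
0.05 (array([0.4647, 0.2666, 0.035 ]), 4552, np.float64(0.00092))
0.06 (array([0.4641, 0.2719, 0.0326]), 4552, np.float64(0.00086))
0.07 (array([0.4636, 0.2772, 0.0302]), 4552, np.float64(0.00079))
0.08 (array([0.463 , 0.2825, 0.0277]), 4552, np.float64(0.00073))
217 243
```

View pics/p7.png

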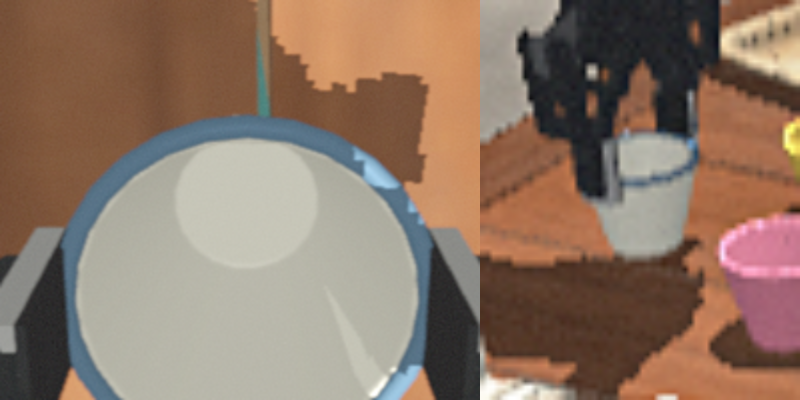

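The cup is held straight by its upper wall and hangs with about 2 N of weight. Next I'll carry it high, to 90 mm short of the stack on the −y side, so the wrist camera sees the stack past the cup.

{"api": "step_arm", "payload": {
  "claw": [0.5,0.5,0.5,0.5,0.5,0.5,0.5,0.5,0.5,0.5,0.5,0.5,0.5,0.5,0.5,0.5,0.5,0.5,0.5],
  "slide": [
    [0,0,-30],
    [0,0,-70],
    [0,0,-115],
    [-10,0,-147],
    [-40,1,-147],
    [-80,1,-147],
    [-125,2,-147],
    [-170,2,-147],
    [-215,3,-147],
    [-260,3,-147],
    [-305,4,-147],
    [-350,4,-147],
    [-395,5,-147],
    [-440,5,-147],
    [-480,6,-147],
    [-510,6,-147],
    [-527,6,-147],
    [-534,6,-147],
    [-534,6,-147]
  ],
  "yaw": [0,0,0,0,0,0,0,0,0,0,0,0,0,0,0,0,0,0,0]
}}

```text
time: 20.4
tcp_pos: [0.5246, -0.2537, 0.1677]
orientation: [0.67, 0.743, 0.0, -0.0]
contact_force: [-0.5, 0.6, -0.7]
opening: 0.0592
grip_force: 65.3
```

```bash
python3 - <<'E'
from bench import *
from h import *
w=grab_frame("wrist");pickle.dump(w,open('w6.pkl','wb'))
o=get_obs();p=o['tcp_pos'];print(p,o['opening'],o['orientation'],o['contact_force'])
print('stack',rimfit(w,(250,10,400,190),.0735)); print('held',[rimfit(w,(220,200,430,420),p[2]+d) for d in(.0455,.047)])
q=R.from_quat(o['orientation']).as_matrix()
s=rimfit(w,(250,10,400,190),.0735)[0]
print('to go',(q.T@np.array([s[0]-p[0],s[1]-p[1],0])*1000).round(1))
E
```

```text
[ 0.52463404 -0.2529603   0.16780962] 0.05962202649411373 [ 6.69302495e-01  7.42989931e-01  1.37330676e-04 -3.36734233e-04] [ 0.20331829  0.50196916 -0.2544678 ]
stack (array([ 0.5163, -0.167 ,  0.0307]), 1349, np.float64(0.00068))
held [(array([ 0.5243, -0.2545,  0.0306]), 4749, np.float64(0.00098)), (array([ 0.5242, -0.2537,  0.0303]), 4749, np.float64(0.00097))]
to go [86.4  0.7  0.1]
```

{"api": "step_arm", "payload": {
  "claw": [0.5,0.5,0.5,0.5,0.5,0.5,0.5,0.5],
  "slide": [
    [40,1,0],
    [75,1,0],
    [87,1,0],
    [87,1,30],
    [87,1,65],
    [87,1,95],
    [87,1,108],
    [87,1,108]
  ],
  "yaw": [0,0,0,0,0,0,0,0]
}}

```text
time: 21.25
tcp_pos: [0.516, -0.1663, 0.059]
orientation: [0.669, 0.743, -0.0, -0.001]
contact_force: [0.2, 0.5, -0.1]
opening: 0.0592
grip_force: 65.3
```

{"api": "step_arm", "payload": {
  "claw": [0.5,0.5,0.5,0.5],
  "slide": [
    [0,0,3],
    [0,0,6],
    [0,0,6],
    [0,0,6]
  ],
  "yaw": [0,0,0,0]
}}

```text
time: 21.65
tcp_pos: [0.5169, -0.1673, 0.0546]
orientation: [0.669, 0.743, 0.0, 0.0]
contact_force: [1.4, -0.6, -1.5]
opening: 0.0595
grip_force: 65.3
```

{"api": "step_arm", "payload": {
  "claw": [0.5,0.5,0.5],
  "slide": [
    [0,0,1],
    [0,0,3],
    [0,0,3]
  ],
  "yaw": [0,0,0]
}}

```text
time: 21.95
tcp_pos: [0.5165, -0.1671, 0.0507]
orientation: [0.669, 0.743, -0.0, -0.0]
contact_force: [-0.9, 0.7, -0.8]
opening: 0.0595
grip_force: 65.3
```

{"api": "step_arm", "payload": {
  "claw": [0.5,0.5,0.5],
  "slide": [
    [0,0,1],
    [0,0,2],
    [0,0,2]
  ],
  "yaw": [0,0,0]
}}

```text
time: 22.25
tcp_pos: [0.5166, -0.1671, 0.0488]
orientation: [0.669, 0.743, 0.0, -0.0]
contact_force: [0.2, 0.1, -1.7]
opening: 0.0598
grip_force: 65.3
```

{"api": "step_arm", "payload": {
  "claw": [0.5,0.5,0.5],
  "slide": [
    [0,0,1],
    [0,0,2],
    [0,0,2]
  ],
  "yaw": [0,0,0]
}}

```text
time: 22.55
tcp_pos: [0.5166, -0.1671, 0.0469]
orientation: [0.669, 0.743, 0.0, -0.0]
contact_force: [0.9, 0.4, -1.4]
opening: 0.0592
grip_force: 65.3
```

{"api": "step_arm", "payload": {
  "claw": [0.5,0.5,0.5],
  "slide": [
    [0,0,1],
    [0,0,1],
    [0,0,1]
  ],
  "yaw": [0,0,0]
}}

```text
time: 22.85
tcp_pos: [0.5167, -0.1671, 0.046]
orientation: [0.669, 0.743, 0.0, 0.0]
contact_force: [1.4, 0.7, -0.8]
opening: 0.0593
grip_force: 65.3
```

{"api": "step_arm", "payload": {
  "claw": [0.5,0.5,0.5],
  "slide": [
    [0,0,1],
    [0,0,1],
    [0,0,1]
  ],
  "yaw": [0,0,0]
}}

```text
time: 23.15
tcp_pos: [0.5167, -0.1672, 0.0451]
orientation: [0.669, 0.743, 0.0, 0.0]
contact_force: [1.1, 1.4, 1.4]
opening: 0.0597
grip_force: 65.5
```

{"api": "step_arm", "payload": {
  "claw": [0.5,0.5,0.5],
  "slide": [
    [0,0,1],
    [0,0,1],
    [0,0,1]
  ],
  "yaw": [0,0,0]
}}

```text
time: 23.45
tcp_pos: [0.517, -0.1672, 0.0445]
orientation: [0.669, 0.743, 0.0, 0.0]
contact_force: [0.5, 1.9, 6.9]
opening: 0.0597
grip_force: 65.9
```

Contact came at the expected seat height, with the rim at about 0.091. Release and lift.

{"api": "step_arm", "payload": {
  "claw": [0.85,0.85,0.85,0.85,0.85,0.85,0.85],
  "slide": [
    [0,0,0],
    [0,0,0],
    [0,0,0],
    [0,0,-10],
    [0,0,-40],
    [0,0,-80],
    [0,0,-80]
  ],
  "yaw": [0,0,0,0,0,0,0]
}}

```text
time: 24.15
tcp_pos: [0.5186, -0.1681, 0.1298]
orientation: [0.669, 0.743, 0.001, 0.004]
contact_force: [1.0, -0.2, -0.9]
opening: 0.0726
grip_force: 0.0
```

```bash
python3 - <<'E'
from bench import *
from h import *
w=grab_frame("wrist");pickle.dump(w,open('w7.pkl','wb'))
o=get_obs();p=o['tcp_pos'];print(p,o['opening'])
for z in(.085,.090,.095,.1): print(z,rimfit(w,(220,120,430,420),z))
# ellipse fit of rim for tilt: separate outer contour check
s=grab_frame("scene");pickle.dump(s,open('s7.pkl','wb'))
for z in(.085,.09,.095): print('scene',z,rimfit(s,(355,245,395,280),z), proj(s,[.5165,-.167,z]))
E
```

```text
[ 0.51777495 -0.16774861  0.12715814] 0.07247000812929978
0.085 (array([ 0.5169, -0.1682,  0.0321]), 2713, np.float64(0.00147))
0.09 (array([ 0.5167, -0.1666,  0.0313]), 2713, np.float64(0.00144))
0.095 (array([ 0.5166, -0.1651,  0.0306]), 2713, np.float64(0.0014))
0.1 (array([ 0.5164, -0.1635,  0.0298]), 2713, np.float64(0.00137))
scene 0.085 (array([ 0.5253, -0.1627,  0.0314]), 47, np.float64(0.00302)) [365.16453571 258.22371516]
scene 0.09 (array([ 0.5168, -0.1668,  0.0311]), 47, np.float64(0.003)) [365.24955312 256.42570624]
scene 0.095 (array([ 0.5083, -0.171 ,  0.0308]), 47, np.float64(0.00297)) [365.33489272 254.62088356]
```

The scene camera's rim fit is consistent at z ≈ 0.090 with the cup centred at (0.517,−0.167), and the grip geometry gives a seat of about 33 mm. The cup is down and straight. Now go to the far side of the bar.

{"api": "step_arm", "payload": {
  "claw": [0,0,0,0,0,0,0,0,0,0,0],
  "slide": [
    [0,0,-15],
    [40,-1,-15],
    [85,-2,-15],
    [130,-3,-15],
    [165,-3,-15],
    [180,-3,-15],
    [180,-3,-15],
    [180,-3,15],
    [180,-3,35],
    [180,-3,43],
    [180,-3,43]
  ],
  "yaw": [0,0,0,0,0,0,0,0,0,0,0]
}}

```text
time: 25.35
tcp_pos: [0.4945, 0.0107, 0.0801]
orientation: [0.67, 0.743, -0.001, -0.001]
contact_force: [-0.4, 0.1, 1.0]
opening: 0.0003
grip_force: 0.0
```

{"api": "step_arm", "payload": {
  "claw": [0,0,0,0,0],
  "slide": [
    [-4,0,0],
    [-8,0,0],
    [-12,0,0],
    [-16,0,0],
    [-20,0,0]
  ],
  "yaw": [0,0,0,0,0]
}}

```text
time: 25.85
tcp_pos: [0.4972, -0.0087, 0.0813]
orientation: [0.669, 0.743, 0.0, 0.0]
contact_force: [0.7, 0.8, 1.6]
opening: -0.0002
grip_force: 0.9
```

{"api": "step_arm", "payload": {
  "claw": [0,0,0,0,0,0,0,0,0,0,0,0,0,0,0,0,0],
  "slide": [
    [-3,0,0],
    [-8,0,0],
    [-15,0,0],
    [-23,0,0],
    [-31,0,0],
    [-39,0,0],
    [-47,0,0],
    [-55,0,0],
    [-63,0,0],
    [-71,0,0],
    [-79,0,0],
    [-87,0,0],
    [-94,0,0],
    [-100,0,0],
    [-105,0,0],
    [-108,0,0],
    [-110,0,0]
  ],
  "yaw": [0,0,0,0,0,0,0,0,0,0,0,0,0,0,0,0,0]
}}

```text
time: 27.55
tcp_pos: [0.5084, -0.1179, 0.081]
orientation: [0.669, 0.743, 0.0, -0.0]
contact_force: [0.4, 2.0, 0.8]
opening: 0.0
grip_force: 0.8
```

{"api": "step_arm", "payload": {
  "claw": [0,0,0,0,0],
  "slide": [
    [-2,0,0],
    [-4,0,0],
    [-6,0,0],
    [-8,0,0],
    [-10,0,0]
  ],
  "yaw": [0,0,0,0,0]
}}

```text
time: 28.05
tcp_pos: [0.5095, -0.1278, 0.081]
orientation: [0.669, 0.743, 0.0, -0.0]
contact_force: [1.2, 1.8, -0.3]
opening: -0.0003
grip_force: 0.8
```

{"api": "step_arm", "payload": {
  "claw": [0,0,0,0],
  "slide": [
    [-1,0,0],
    [-2,0,0],
    [-3,0,0],
    [-4,0,0]
  ],
  "yaw": [0,0,0,0]
}}

```text
time: 28.45
tcp_pos: [0.5099, -0.1317, 0.081]
orientation: [0.669, 0.743, 0.0, -0.0]
contact_force: [0.8, 2.4, -1.0]
opening: 0.0001
grip_force: 0.8
```

{"api": "step_arm", "payload": {
  "claw": [0,0,0,0],
  "slide": [
    [-1,0,0],
    [-2,0,0],
    [-3,0,0],
    [-4,0,0]
  ],
  "yaw": [0,0,0,0]
}}

```text
time: 28.85
tcp_pos: [0.5103, -0.1357, 0.081]
orientation: [0.669, 0.743, 0.0, -0.0]
contact_force: [1.8, 1.6, 0.3]
opening: -0.0003
grip_force: 0.8
```

{"api": "step_arm", "payload": {
  "claw": [0,0,0,0],
  "slide": [
    [-1,0,0],
    [-2,0,0],
    [-3,0,0],
    [-4,0,0]
  ],
  "yaw": [0,0,0,0]
}}

```text
time: 29.25
tcp_pos: [0.5108, -0.1397, 0.081]
orientation: [0.669, 0.743, 0.0, 0.0]
contact_force: [1.4, 1.8, -1.1]
opening: -0.0
grip_force: 0.8
```

{"api": "step_arm", "payload": {
  "claw": [0,0,0],
  "slide": [
    [-1,0,0],
    [-2,0,0],
    [-3,0,0]
  ],
  "yaw": [0,0,0]
}}

```text
time: 29.55
tcp_pos: [0.511, -0.1425, 0.081]
orientation: [0.669, 0.743, 0.0, -0.0]
contact_force: [1.6, 7.1, 0.7]
opening: 0.0001
grip_force: 3.1
```

{"api": "step_arm", "payload": {
  "claw": [0,0],
  "slide": [
    [-1,0,0],
    [-2,0,0]
  ],
  "yaw": [0,0]
}}

```text
time: 29.75
tcp_pos: [0.5111, -0.1435, 0.081]
orientation: [0.669, 0.743, 0.001, -0.001]
contact_force: [-0.2, 12.9, 4.1]
opening: -0.0002
grip_force: 6.6
```

{"api": "step_arm", "payload": {
  "claw": [0,0],
  "slide": [
    [-1,0,0],
    [-2,0,0]
  ],
  "yaw": [0,0]
}}

```text
time: 29.95
tcp_pos: [0.5114, -0.1458, 0.081]
orientation: [0.669, 0.743, 0.0, -0.001]
contact_force: [1.1, 7.4, 1.5]
opening: 0.0002
grip_force: 3.8
```

The ball's force has peaked and is falling, so it's being passed. Continue gently to the buffers.

{"api": "step_arm", "payload": {
  "claw": [0,0],
  "slide": [
    [-1,0,0],
    [-2,0,0]
  ],
  "yaw": [0,0]
}}

```text
time: 30.15
tcp_pos: [0.5116, -0.1482, 0.081]
orientation: [0.669, 0.743, 0.0, -0.0]
contact_force: [1.5, 4.5, 1.4]
opening: 0.0
grip_force: 2.3
```

{"api": "step_arm", "payload": {
  "claw": [0,0],
  "slide": [
    [-1,0,0],
    [-1,0,0]
  ],
  "yaw": [0,0]
}}

```text
time: 30.35
tcp_pos: [0.5117, -0.1498, 0.081]
orientation: [0.669, 0.743, -0.0, 0.0]
contact_force: [0.5, 0.5, 0.5]
opening: -0.0
grip_force: 0.0
```

{"api": "step_arm", "payload": {
  "claw": [0,0],
  "slide": [
    [-1,0,0],
    [-1,0,0]
  ],
  "yaw": [0,0]
}}

```text
time: 30.55
tcp_pos: [0.5118, -0.1503, 0.081]
orientation: [0.669, 0.743, 0.0, -0.0]
contact_force: [0.1, 5.3, 1.2]
opening: -0.0002
grip_force: 2.6
```

{"api": "step_arm", "payload": {
  "claw": [0,0],
  "slide": [
    [-1,0,0],
    [-1,0,0]
  ],
  "yaw": [0,0]
}}

```text
time: 30.75
tcp_pos: [0.5118, -0.1506, 0.081]
orientation: [0.669, 0.743, 0.001, -0.001]
contact_force: [-1.6, 11.6, 3.0]
opening: -0.0001
grip_force: 6.0
```

The cover is firm against the buffers, so I'll back off, lift clear and check.

{"api": "step_arm", "payload": {
  "claw": [0,0,0,0,0,0,0,0,0,0,0,0],
  "slide": [
    [2,0,0],
    [6,0,0],
    [12,0,0],
    [12,0,-30],
    [12,0,-70],
    [12,0,-110],
    [50,0,-120],
    [95,0,-120],
    [140,0,-120],
    [185,0,-120],
    [200,0,-120],
    [200,0,-120]
  ],
  "yaw": [0,0,0,0,0,0,0,0,0,0,0,0]
}}

```text
time: 31.95
tcp_pos: [0.4908, 0.0495, 0.2012]
orientation: [0.668, 0.744, 0.0, 0.0]
contact_force: [-0.0, -0.6, -0.6]
opening: -0.0
grip_force: 0.0
```

```bash
python3 - <<'E'
from bench import *
from h import *
t=grab_frame("top");t0=load('top0.pkl')
def bar(f):
    # dark bar on white cover: sample back-projected scan along box y at box x offsets
    o=np.array([.5066,-.0946]);ex=np.array([.9945,.1045]);ey=np.array([-.1045,.9945]);g=cv2.cvtColor(f['pixels'],cv2.COLOR_RGB2GRAY)
    r=[]
    for x in(-.02,0,.02):
        ys=np.arange(-.15,.15,.001);v=[cv2.getRectSubPix(g,(1,1),tuple(map(float,proj(f,[*(o+ex*x+ey*y),.1245]))))[0,0] for y in ys]
        v=np.array(v,int);r.append(''.join('#' if q<60 else('w' if q>150 else '.') for q in v[::4]))
    return r
print('-150..150 mm, 4 mm/char');print('\n'.join(bar(t0)));print();print('\n'.join(bar(t)))
d=np.abs(t0['pixels'].astype(int)-t['pixels']).sum(2)>90
for n,(x0,y0,x1,y1) in dict(mug=(308,150,366,200),shaker=(458,290,490,318),spice=(458,255,492,285),pink=(226,278,260,312),yel=(202,226,236,258),yel2=(140,310,175,345)).items(): print(n,d[y0:y1,x0:x1].sum())
print(get_obs()['tcp_pos'],get_obs()['time'])
E
```

```text
-150..150 mm, 4 mm/char
...#######.......w.wwwwwwwwwwwwwwwwwwwwwww..#wwwwwwwwwwwwwwwwwww.wwwwww..#.
....######..........wwwwwwwwwwwwwwwwwwwwww..#wwwwwwwwwwwwwwwwwww.........#.
....######........w....wwwwwwwwwwwwwwwwwww..#wwwwwwwwwwwwwwwwwww.wwwwwww.#.

wwwwwwwwwwwwwwwwww...#.wwwwwwwwwwwwwwwwww.###............wwwwwwwwwwwwww..##
wwwwwwwwwwwwwwwwwww#.#.wwwwwwwwwwwwwwwwww....w........##.wwwwwwwww.........
wwwwwwwwwwwwwwwwwww#.#wwwwwwwwwwwwwwwwwww.##.......###..wwwwwwwww.wwwwwwwww
mug 15
shaker 2
spice 0
pink 394
yel 952
yel2 0
[0.49101683 0.04814296 0.20109072] 32.0
```

```bash
python3 - <<'E'
from bench import *
from h import *
t=grab_frame("top");t0=load('top0.pkl')
for n,(x0,y0,x1,y1),lo,hi in(('pink',(226,278,260,312),150,179),('yel',(202,226,236,258),25,35),('yel2',(140,310,175,345),25,35)):
    for f in(t0,t):
        h=cv2.cvtColor(f['pixels'],cv2.COLOR_RGB2HSV)[y0:y1,x0:x1];m=(h[...,0]>=lo)&(h[...,0]<=hi)&(h[...,1]>60);v,u=np.nonzero(m);print(n,len(u),u.min(),u.max(),v.min(),v.max())
sign_off()
E
```

```text
pink 619 3 30 2 29
pink 478 9 30 2 29
yel 570 3 29 2 28
yel 19 3 4 11 22
yel2 632 2 30 2 30
yel2 626 2 30 2 30
the job is handed in; nothing more can be done
```

I opened the cover, nested the loose cup in the stack and pushed the cover shut past its ball catch against the buffers, then signed off at about 32 s. The mug, salt shaker and spice jar look unmoved. The final top view showed only part of the pink look-alike cup and almost none of one yellow one, probably hidden by the arm or its shadow, and I signed off without confirming that.

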